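# Slide the accessory tray home past its spring catch

## Task

On the wardrobe island, press the long steel bar of the organiser's spring catch down with a fingertip and, keeping it down, push the wooden tray by its side tab past the catch until it is home against the end stop; then let go so that the catch springs up behind the tray and locks it. Only press and push: lift nothing, keep the tray flat on its track with its contents in it, and leave the other things on the counter where they are.

Things in the scene. Friction and masses are not known exactly. Their poses are not given: they have to be found in the camera images.
- base: Fixed light-wood base board of an accessory organiser, 180 x 350 x 12 mm (x, y, z), spanning x -60..+120, y -172..+178. Origin on the counter under the centre line of the tray's track; z up, +y is the way the tray slides home. Rails along y guide the tray with 1.5 mm play each side (tops 31 mm high on the +x side, 41 on the -x side). The steel catch lies along the +x side.
- tray: Loose open wooden tray 80 x 200 x 45 mm (x, y, z), walls 6, about 0.4 to 0.8 kg, sliding between the rails. Origin: centre of its underside, 12 mm above the counter; axes as base. Its y in the base frame: -60..+10 mm at the start, +28 when the lug meets the raised nose, +60 home; the nose, up again behind the lug, leaves 4 mm play (+56..+60). A push of 2 to 10 N moves it.
- tab (a point): Push point on the -y face of the tray's upright push tab, above the catch bar: a plate 6 mm thick in y (tray-frame y -7..-1), out to x = +102 mm, 54 to 80 mm above the counter, 14 mm clear above the raised bar. The point: tray-frame x +84, y -7, 67 mm above the counter. Pushing this face towards +y slides the tray home.
- catch_bar (a point): Centre of the top of the spring catch's press bar: flat steel, 44 mm wide (base-frame x +60..+104), 176 long (y -118..+58). The point: x +84, y -30; 40 mm above the counter raised, 28 fully pressed; it moves with the catch. The bar stays level wherever it is pressed; a fingertip can slide along it while pressing.
- catch_nose (a point): Centre of the top of the catch's nose, a steel block 13 x 14 mm on the bar's tray side (base-frame x +47..+60, y +35..+49; point at x +52, y +42), top 48 mm above the counter when raised, 8 mm above the bar; it moves with the bar. Raised, it blocks the lug; with the bar more than 8 mm down the lug passes over it.
- catch (a joint): How far the spring catch is pressed down: 0 = raised, 0.012 m = fully down. It takes about 3 N to start and 7 N fully down, and springs back up when released.
- ring_box: Black ring box, 47 x 47 x 41 mm, loose in the tray's +y compartment. Origin: centre of its underside.
- polish_tin: Round metal tin, 50 mm diameter, 25 mm high, loose in the tray's -y compartment. Origin: centre of its underside.
- perfume: Small amber glass bottle with a steel cap, 42 mm diameter, 75 mm high, standing beside the base on the catch's side. Origin: centre of its underside.
- glasses_case: Black spectacles case, 55 x 155 x 38 mm, lying beside the base on the side away from the catch. Origin: centre of its underside.
- shoe_brush: Wooden shoe brush, 50 x 150 x 44 mm, to the right of the base. Origin: centre of its underside.
- shoe_tree: Wood and steel shoe tree, about 240 x 62 x 50 mm, to the left of the base. Origin: on the counter near its middle.
- candle_jar: Glass candle jar with a wooden lid, 76 mm diameter, 85 mm high, at the far right. Origin: centre of its underside.
- end_stop (a point): Middle of the face (at base-frame y = +160 mm, 40 mm above the counter) of the wooden end stop at the +y end of the base, 100 mm wide, top 51 mm high. The tray's +y end rests against it when home.
- lug (a point): Blocking lug on the middle of the tray's +x side, below the push tab: 14 mm long (tray-frame y -7..+7), out to x = +57, 40 to 52 mm above the counter. The point is the middle of its +y end, at tray-frame x +48, y +7 mm. It runs beside the bar and into the raised nose.
Mind the look-alikes: they are no part of the job. Leave any green or yellow look-alike of the tray alone.

How it is judged (in metres and radians):
On the way:
1. the catch is held down while the tray's lug slides over its nose (value of joint catch above 0.006 m and y of tray in the frame of base between 0.032 and 0.054 m), for 0.03 s.
At the end, for the whole second after the job is handed in: The tray lies flat on its track and at rest, home to within 5 mm of the end stop (its y in the base frame above +55 mm), the catch has sprung up behind its lug (joint below 3 mm), and the ring box and the tin still lie in the tray (y of tray in the frame of base above 0.055 m and z of tray in the frame of base below 0.016 m and angle between tray's own z axis and vertical below 0.05 rad and value of joint catch below 0.003 m and linear speed of tray below 0.01 m/s and z of each of ring_box, polish_tin in the frame of tray below 0.02 m and horizontal distance between each of ring_box, polish_tin and tray below 0.09 m); the robot touches nothing.
It fails at once if the tray is lifted more than 10 mm off its track (z of tray in the frame of base above 0.022 m).
It fails at once if the tray is tipped by more than about 9 degrees (angle between tray's own z axis and vertical above 0.15 rad).
It fails at once if the ring box or the tin is lifted in or out of the tray (z of any of ring_box, polish_tin in the frame of tray above 0.025 m).
It fails at once if the perfume bottle, spectacles case, shoe brush, shoe tree or candle jar is moved more than 20 mm (distance of any of perfume, glasses_case, shoe_brush, shoe_tree, candle_jar from where it was at the start of the episode above 0.02 m).
It also fails if it takes over 32 s, if anything falls off the work surface, if the arm or the gripper's body presses on something with over 40 N, if the wrist force passes 120 N, or if a joint passes its speed limit or range.

## Robot

A 6-joint arm with a two-finger parallel gripper is mounted at the origin on the work surface. World frame = base frame: x ahead of the robot, y to its left, z up, the work surface at z = 0. Lengths are in m, angles in degrees, forces in N, time in s.
With the tool pointing down it reaches from about 0.375 to 0.9 m from the base axis. Payload 3.1 kg.
Tool frame: the origin (TCP) lies at the very end of the fingers, on their centre line; the grasp point (between the pads) lies 19 mm behind it; z points along the fingers, y is the line along which they close (so a half turn about z gives the same grasp; the last joint's range is limited). The gripper opens to 87 mm and grips with 3 to 60 N. Pads are 19 mm wide; open, the fingers measure 117 mm over their backs; the gripper's body (75 mm by 190 mm) begins 51 mm behind the grasp point.
Start: joints at [-80.988, 30.224, 82.088, -0, 67.689, -10.227], TCP at [0.206, -0.59, 0.19] pointing down, gripper open.
Joint ranges: [-176.69, 176.69], [-43.24, 126.21], [12.49, 139.97], [-82, 262], [0, 151.66], [-163.58, 163.58]. Speed limits (degrees/s): [159.86, 159.86, 180, 180, 180, 180].

## Interface

Orientations are given as a 3x3 rotation matrix whose columns are the frame's x, y, z axes.
In Python, from rig import bot, imaging gives the robot as it stands.
- The arm moves only by the tool drive_tool, never from a script. Its argument "deltas" is text: rows parted by semicolons, each of 5 numbers parted by spaces: the finger opening in mm, from 0 to 87, then the shift along the world's x, y, z in mm, then the turn about the world's z in rad. In form: jaw dx dy dz twist; .... A call has 1 to 12 rows; each row is the pose to reach, as a shift and turn from the pose commanded when the call began; what a row does not reach only later rows make up. A row lasts 1/10 s, in which the tool goes at most 50 mm and 8.59 degrees, less where a joint would pass 70% of its speed; a pose out of reach is approached as far as the arm can. A call with a gripper value outside its range is refused whole. The fingers move at their own pace and stop on an object; the grip force is fixed at half the most. Time passes only in rows, so rows that repeat a pose let the fingers close. It gives the time, the measured TCP pose, the force, the opening and the grip force at its end, in the units of the state.
- bot.read_state(): the state, without advancing time (a new reading comes with each control period).
- imaging.capture(name): name is "side" or "top" or "wrist"; returns the picture (480x640x3 uint8, red, green, blue); there is no depth.
- imaging.camera_model(name): a dict with "fx", "fy", "cx", "cy" (pixels), "T" (4x4, takes a point from camera to world coordinates). Camera axes: x right, y down, z forward; pixel columns grow to the right and rows downward; lengths in m; the calibration is good to about 2 mm. A picture is of the moment at which its call begins: read the wrist's pose just before it. camera_model takes no time and is no camera call; for the wrist camera it gives the pose at the moment of the call.
- bot.hand_in(): hands the job in; it is judged then, once.
The state is a dict: "time_s": time; "joint_positions": joint angles; "qvel": joint speeds; "tau": joint torques, N m; "position": TCP position; "tcp_rot": TCP orientation; "force": force on the tool from outside, world axes, zero at the start; "moment": the same for the moment, N m; "opening": opening from 0.0 (shut) to 1.0 (fully open); "grasp_force": force on a finger pad.
Only numpy, scipy, OpenCV 4.12 (cv2) and the standard library are available. Lean on these libraries where they do the work, as an engineer would, in place of code of your own. Each camera call takes 0.05 s, during which the arm holds its last target. There are 200 camera calls.

## Working session

There is one attempt and no reset: what is moved stays moved. The work goes in short steps, Python scripts to look and compute and a tool call to move; the robot and the scene stay as the last step left them, time stands still between calls to the robot, and variables do not carry over. Pictures are saved under pics/ and viewed, at most 10 in all, crops included, and the job is handed in when it is done.

Besides the shell and the picture viewer there is one more tool, called after "Emit:" by a JSON object that holds its "name" and its "arguments". drive_tool: Moves the arm, as the interface text tells. Its arguments: {"type":"object","properties":{"deltas":{"type":"string"}},"required":["deltas"]}

```bash
mkdir -p pics; python3 - <<'E'
from rig import bot, imaging
import cv2
for n in("top","side"):
    cv2.imwrite(f"pics/{n}0.png",imaging.capture(n)[:,:,::-1]); m=imaging.camera_model(n); print(n,m)
s=bot.read_state();print(s["time_s"],s["position"],s["tcp_rot"])
E
```

```text
top {'fx': 564.2133911590815, 'fy': 564.2133911590815, 'cx': 319.36736479049534, 'cy': 232.5302513107778, 'T': array([[-0.01433687, -0.98181917,  0.18927646,  0.20951856],
       [-0.99986169,  0.01567299,  0.0055641 ,  0.0110967 ],
       [-0.00842947, -0.18917051, -0.98190807,  1.27062369],
       [ 0.        ,  0.        ,  0.        ,  1.        ]])}
side {'fx': 506.5892194451406, 'fy': 506.5892194451406, 'cx': 325.27942582545006, 'cy': 236.54725316574394, 'T': array([[-0.978302  , -0.15778332,  0.13427439,  0.30280236],
       [-0.20621898,  0.67908949, -0.70449357,  0.74776898],
       [ 0.019973  , -0.7168974 , -0.69689253,  0.82058355],
       [ 0.        ,  0.        ,  0.        ,  1.        ]])}
0.1 [ 0.20587417 -0.58936312  0.18888452] [[ 9.44133627e-01  3.29562718e-01 -3.31388667e-04]
 [ 3.29562739e-01 -9.44131788e-01  1.88890609e-03]
 [ 3.09638451e-04 -1.89259312e-03 -9.99998161e-01]]
```

View pics/top0.png

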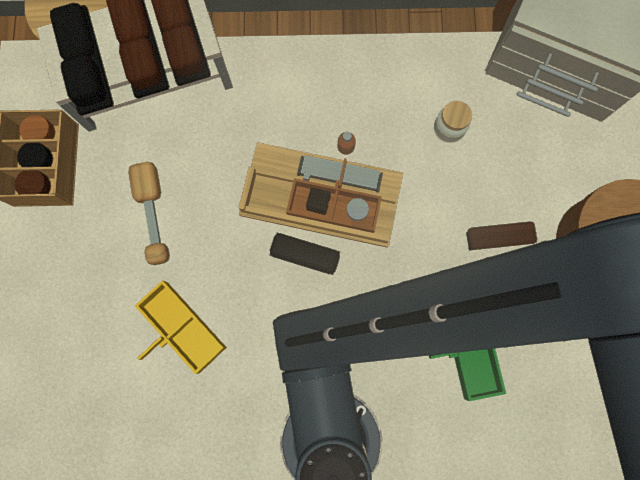

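View pics/side0.png

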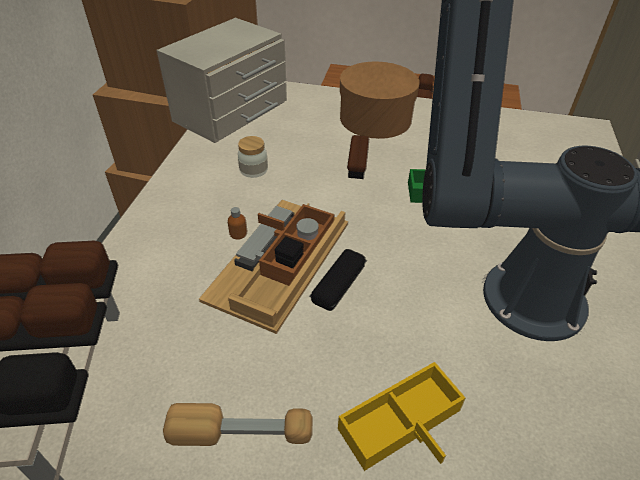

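```bash
python3 - <<'E'
import cv2
a=cv2.imread("pics/top0.png")[130:255,230:410]
cv2.imwrite("pics/topc.png",cv2.resize(a,None,fx=4.4,fy=4.4,interpolation=cv2.INTER_CUBIC))
a=cv2.imread("pics/side0.png")[190:335,195:375]
cv2.imwrite("pics/sidec.png",cv2.resize(a,None,fx=4,fy=4,interpolation=cv2.INTER_CUBIC))
E
```

```text
(no output)
```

View pics/topc.png

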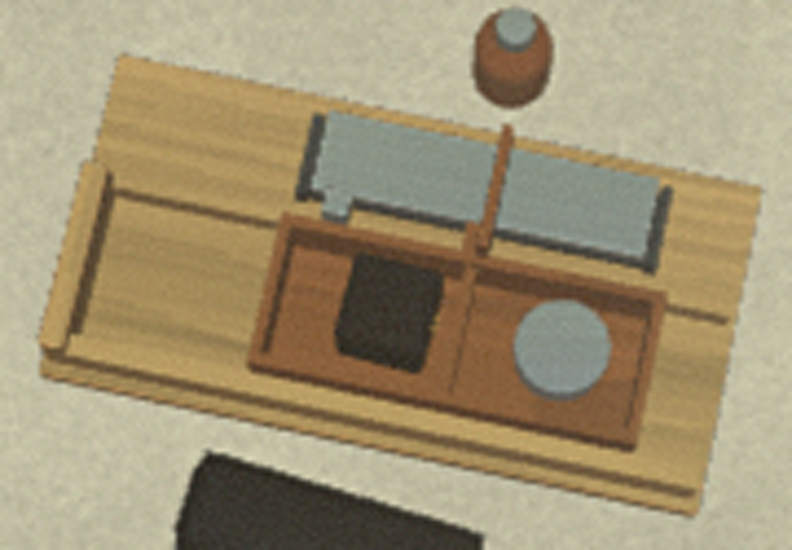

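View pics/sidec.png

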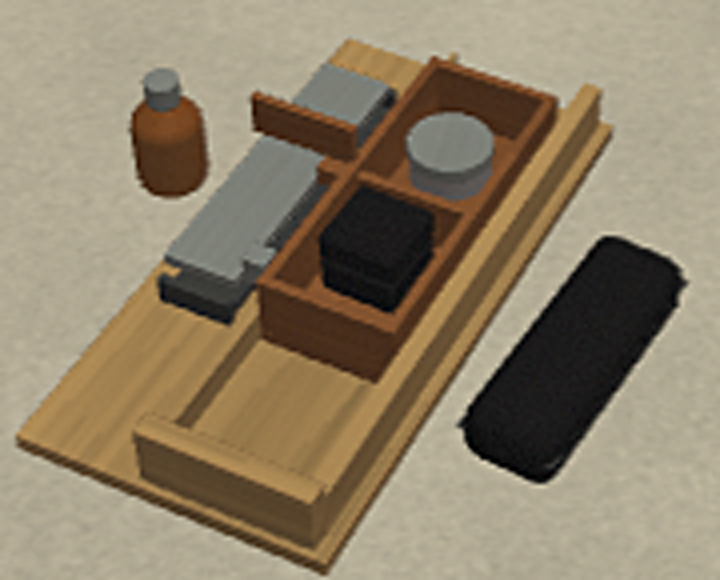

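Red-brown tray with the tab, at top pixels (288–381, 180–231), sits on the organiser beside the steel bar. The yellow tray (180,327) and the green one (480,372) are the look-alikes; both are off the base, so the brown one is the tray meant, as the crops confirm. The tab runs from (345,159) to (340,186), and the perfume is at (346,145).

```bash
cat > h.py <<'E'
import numpy as np
from rig import imaging
M={n:imaging.camera_model(n) for n in("top","side")}
def topx(p): return np.array(p)/4.4+[230,130]
def sidx(p): return np.array(p)/4+[195,190]
def ray(n,px,z):
    m=M[n];d=m["T"][:3,:3]@[(px[0]-m["cx"])/m["fx"],(px[1]-m["cy"])/m["fy"],1];o=m["T"][:3,3]
    return (o+d*(z-o[2])/d[2])[:2]
E
python3 - <<'E'
from h import *
from scipy.spatial.transform import Rotation
L=[("top",(122,55),120,178,12),("top",(762,188),120,-172,12),("top",(328,112),104,58,40),("top",(660,178),104,-118,40),("top",(650,252),60,-118,40),
("side",(18,438),120,178,12),("side",(350,40),120,-172,12),("side",(258,0),0,0,0)]
L=L[:-1]
W=np.array([ray(n,topx(p) if n=="top" else sidx(p),z/1e3) for n,p,x,y,z in L]);B=np.array([l[2:4] for l in L])/1e3
wc,bc=W.mean(0),B.mean(0);H=(B-bc).T@(W-wc);th=np.arctan2(H[0,1]-H[1,0],H[0,0]+H[1,1])
R=np.array([[np.cos(th),-np.sin(th)],[np.sin(th),np.cos(th)]]);t=wc-R@bc
print("th",th,np.degrees(th),"t",t);print((W-(B@R.T+t))*1e3)
inv=lambda w:(R.T@(w-t))*1e3
for nm,n,p,z in [("tab end","top",(508,127),80),("tab end s","side",(254,95),80),("tray -y+x corner","top",(665,292),57),("tray +y+x","top",(283,213),57),("tray -y-x","top",(632,450),57),("perf cap","top",(516,27),75),("perf cap s","side",(162,80),75),("case","top",(205,452),38)]:
    w=ray(n,topx(p) if n=="top" else sidx(p),z/1e3);print(nm,w,inv(w))
for b in [(84,-30),(84,-50)]: print(b,R@np.array(b)/1e3+t)
print(R)
E
```

```text
th -0.22545411709205412 -12.917569383222977 t [0.51241481 0.01680263]
[[ 0.36449509 -3.72126822]
 [-0.8417701  -0.23706201]
 [-0.37633688 -0.76463195]
 [ 0.45685888  0.0163042 ]
 [ 4.00372831 -3.3355675 ]
 [-0.82401372  2.70239917]
 [-2.78296159  5.33982632]]
tab end [ 0.60341579 -0.04200924] [101.84532039 -36.98032258]
tab end s [ 0.60284341 -0.03788182] [100.36474933 -33.08531132]
tray -y+x corner [ 0.52288423 -0.12005888] [  40.79971689 -131.05747956]
tray +y+x [0.56740245 0.07213289] [41.22702812 66.22243326]
tray -y-x [ 0.44213927 -0.1008195 ] [ -42.20274326 -130.35545078]
perf cap [ 0.65794736 -0.04750815] [156.22612077 -30.14958734]
perf cap s [ 0.65814727 -0.0435595 ] [155.53825592 -26.25617806]
case [0.44819736 0.11330948] [-84.16629459  79.7087708 ]
(84, -30) [ 0.58758253 -0.03121627]
(84, -50) [ 0.58311155 -0.05071012]
[[ 0.97469269  0.22354901]
 [-0.22354901  0.97469269]]
```

Emit:
{"name": "drive_tool", "arguments": {"deltas": "0 370 510 0 -0.561; 0 370 510 0 -0.561; 0 370 510 0 -0.561; 0 370 510 0 -0.561; 0 370 510 0 -0.561; 0 370 510 0 -0.561; 0 370 510 0 -0.561; 0 370 510 0 -0.561; 0 370 510 0 -0.561; 0 370 510 0 -0.561; 0 370 510 0 -0.561; 0 370 510 0 -0.561"}}

```text
time_s: 1.3
position: [0.5585, -0.1031, 0.1895]
tcp_rot: [[0.975, -0.223, -0.001], [-0.223, -0.975, 0.0], [-0.001, 0.0, -1.0]]
force: [0.9, 0.3, 0.1]
opening: 0.034
grasp_force: 0.0
```

Emit:
{"name": "drive_tool", "arguments": {"deltas": "0 18 23 -30 0; 0 18 23 -80 0; 0 18 23 -125 0; 0 18 23 -125 0; 0 18 23 -125 0; 0 18 23 -125 0"}}

```text
time_s: 1.9
position: [0.5778, -0.083, 0.0672]
tcp_rot: [[0.975, -0.224, 0.004], [-0.224, -0.975, -0.001], [0.005, 0.0, -1.0]]
force: [0.0, -0.5, 0.9]
opening: 0.008
grasp_force: 0.0
```

```bash
python3 - <<'E'
from rig import bot, imaging
import cv2
a=imaging.capture("side")[150:330,180:390,::-1]
cv2.imwrite("pics/s1.png",cv2.resize(a,None,fx=3.3,fy=3.3,interpolation=cv2.INTER_CUBIC))
print(bot.read_state()["position"],bot.read_state()["force"])
E
```

```text
[ 0.57802888 -0.08314555  0.06760765] [-0.68431689  0.41856652 -0.11760172]
```

View pics/s1.png

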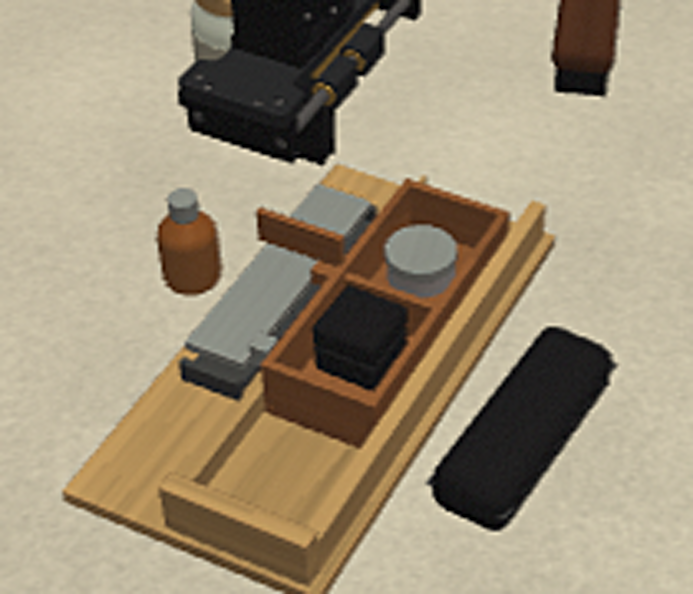

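The side crop shows the gripper body at crop (260,110), but no fingertip over the bar. I'll compare this with the projected TCP and take a fresh frame.

```bash
python3 - <<'E'
from rig import bot, imaging
import cv2
from h import *
s=bot.read_state();print(s["time_s"],s["position"],s["qvel"])
for n in("top","side"):
    a=imaging.capture(n)[:,:,::-1].copy();m=M[n]
    for p,c in((s["position"],(0,0,255)),(s["position"]+[0,0,.07],(0,255,0))):
        q=m["T"][:3,:3].T@(p-m["T"][:3,3]);u=int(m["fx"]*q[0]/q[2]+m["cx"]),int(m["fy"]*q[1]/q[2]+m["cy"]);print(n,u)
        cv2.circle(a,u,2,c,-1)
    if n=="side": cv2.imwrite("pics/s2.png",cv2.resize(a[90:330,180:420],(600,600),interpolation=cv2.INTER_CUBIC))
E
```

```text
1.95 [ 0.57802888 -0.08314555  0.06760765] [-0.03773461 -0.52341853  0.19551179 -0.03168472 -0.19902535 -0.00627871]
top (364, 171)
top (366, 161)
side (275, 206)
side (273, 182)
```

View pics/s2.png

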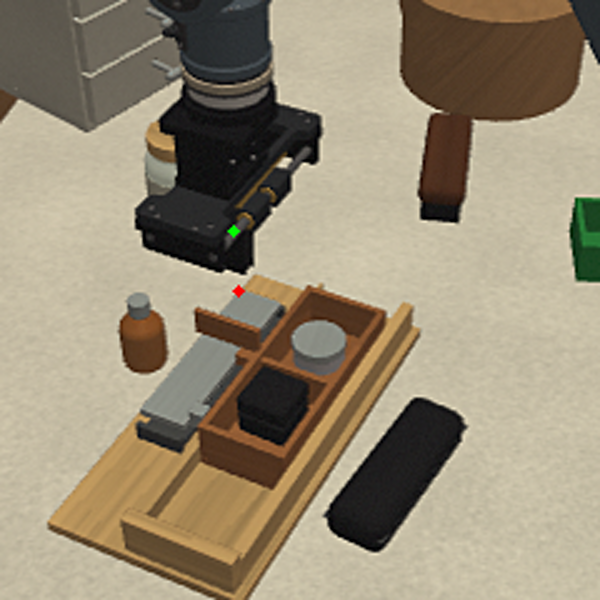

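```bash
python3 - <<'E'
from rig import bot, imaging
import cv2
from h import *
a=imaging.capture("side")[150:240,230:320,::-1]
b=imaging.capture("wrist")[:,:,::-1]
print(bot.read_state()["position"])
c=np.hstack([cv2.resize(a,(400,400),interpolation=cv2.INTER_CUBIC),cv2.resize(b,(400,300)).copy() if 0 else cv2.copyMakeBorder(cv2.resize(b,(400,300)),0,100,0,0,cv2.BORDER_CONSTANT)])
cv2.imwrite("pics/s3.png",c)
m=imaging.camera_model("wrist");p=bot.read_state()["position"]
q=m["T"][:3,:3].T@(p-m["T"][:3,3]);print(m["fx"]*q[0]/q[2]+m["cx"],m["fy"]*q[1]/q[2]+m["cy"],m["T"])
E
```

```text
[ 0.57695257 -0.0826307   0.06676254]
320.82370297472517 272.9691678004697 [[-2.21951927e-01 -9.33062711e-01 -2.83074759e-01  6.54681078e-01]
 [-9.75057368e-01  2.12596761e-01  6.37631979e-02 -1.00253744e-01]
 [ 6.85714717e-04  2.90166495e-01 -9.56975932e-01  2.61549022e-01]
 [ 0.00000000e+00  0.00000000e+00  0.00000000e+00  1.00000000e+00]]
```

View pics/s3.png

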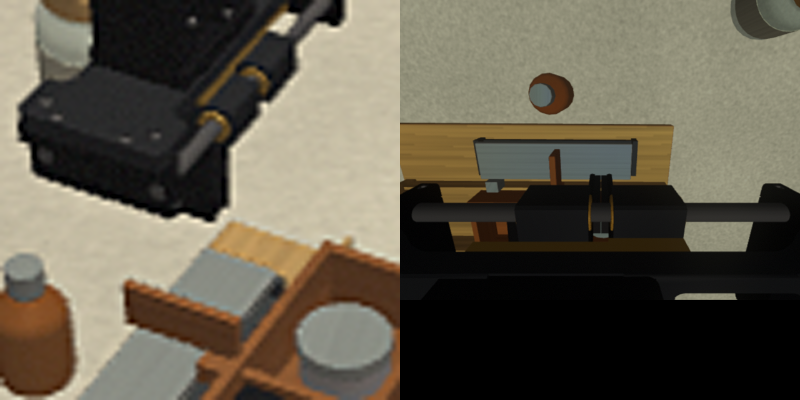

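```bash
python3 - <<'E'
from rig import bot, imaging
from h import *
s=bot.read_state();p=s["position"];Rt=s["tcp_rot"]
def pr(n,p):
    m=imaging.camera_model(n);q=m["T"][:3,:3].T@(np.array(p)-m["T"][:3,3]);return np.array([m["fx"]*q[0]/q[2]+m["cx"],m["fy"]*q[1]/q[2]+m["cy"]])
for v in [(0,0,0),(.0095,0,0),(-.0095,0,0),(.037,-.095,-.07),(-.037,-.095,-.07),(.037,-.095,-.10),(-.037,-.095,-.1),(.037,.095,-.07)]:
    w=p+Rt@np.array(v);print(v,w.round(3),"s3crop",((pr("side",w)-[230,150])*4.444).round(),"wrist/1.6",(pr("wrist",w)/1.6+[400,0]).round())
E
```

```text
(0, 0, 0) [ 0.577 -0.083  0.067] s3crop [204. 254.] wrist/1.6 [601. 171.]
(0.0095, 0, 0) [ 0.586 -0.085  0.067] s3crop [187. 248.] wrist/1.6 [601. 162.]
(-0.0095, 0, 0) [ 0.568 -0.081  0.067] s3crop [220. 259.] wrist/1.6 [600. 179.]
(0.037, -0.095, -0.07) [0.634 0.002 0.137] s3crop [ 28. 237.] wrist/1.6 [451. 159.]
(-0.037, -0.095, -0.07) [0.562 0.018 0.137] s3crop [167. 284.] wrist/1.6 [472. 253.]
(0.037, -0.095, -0.1) [0.634 0.002 0.167] s3crop [ 21. 187.] wrist/1.6 [410. 178.]
(-0.037, -0.095, -0.1) [0.562 0.018 0.167] s3crop [163. 234.] wrist/1.6 [443. 291.]
(0.037, 0.095, -0.07) [ 0.592 -0.183  0.137] s3crop [223.  24.] wrist/1.6 [750. 159.]
```

```bash
cat >> h.py <<'E'
def prm(m,p):
    q=m["T"][:3,:3].T@(np.array(p)-m["T"][:3,3]);return np.array([m["fx"]*q[0]/q[2]+m["cx"],m["fy"]*q[1]/q[2]+m["cy"]])
th=-0.2255;R2=np.array([[np.cos(th),-np.sin(th)],[np.sin(th),np.cos(th)]]);t2=np.array([.5124,.0168])
def b2w(x,y,z): return np.r_[R2@np.array([x,y])/1e3+t2,z/1e3]
E
python3 - <<'E'
from h import *
m=imaging.camera_model("wrist")
for n,b,o in [("bar far +y",(104,58,40),(475,142)),("bar far -y",(104,-118,40),(635,138)),("base far -y",(120,-172,12),(672,126)),("tab end",(102,-35,80),(555,150)),("perf cap",(156,-28,75),(541,95))]:
    print(n,(prm(m,b2w(*b))/1.6+[400,0]).round(),o)
E
```

```text
bar far +y [474. 145.] (475, 142)
bar far -y [633. 146.] (635, 138)
base far -y [674. 127.] (672, 126)
tab end [549. 159.] (555, 150)
perf cap [538.  99.] (541, 95)
```

Predictions and picture differ on the tip height in the side view, so I'll settle it by touch, coming down slowly.

Emit:
{"name": "drive_tool", "arguments": {"deltas": "0 0 0 -6 0; 0 0 0 -12 0; 0 0 0 -18 0; 0 0 0 -22 0; 0 0 0 -25 0; 0 0 0 -27 0; 0 0 0 -27 0; 0 0 0 -27 0"}}

```text
time_s: 2.95
position: [0.5759, -0.0821, 0.0377]
tcp_rot: [[0.975, -0.223, 0.0], [-0.223, -0.975, -0.0], [0.0, -0.0, -1.0]]
force: [-0.7, -0.2, 0.6]
opening: 0.007
grasp_force: 0.0
```

Emit:
{"name": "drive_tool", "arguments": {"deltas": "0 0 0 -3 0; 0 0 0 -6 0; 0 0 0 -8 0; 0 0 0 -8 0; 0 0 0 -8 0"}}

```text
time_s: 3.45
position: [0.5758, -0.0821, 0.0297]
tcp_rot: [[0.975, -0.223, -0.0], [-0.223, -0.975, 0.0], [-0.0, -0.0, -1.0]]
force: [-0.2, 0.7, -0.0]
opening: 0.005
grasp_force: 0.0
```

```bash
python3 - <<'E'
from rig import bot, imaging
import cv2
from h import *
s=bot.read_state()
a=imaging.capture("side")[150:270,220:340,::-1]
b=imaging.capture("wrist")[150:390,160:480,::-1]
c=np.hstack([cv2.resize(a,(400,400),interpolation=cv2.INTER_CUBIC),cv2.copyMakeBorder(cv2.resize(b,(400,300)),0,100,0,0,cv2.BORDER_CONSTANT)])
cv2.imwrite("pics/s4.png",c)
print(s["position"],s["force"],(prm(M["side"],s["position"])-[220,150])*400/120)
E
```

```text
[ 0.57580225 -0.08205886  0.02966064] [-0.1887847   0.66076578 -0.0317429 ] [189.98709316 231.46885869]
```

View pics/s4.png

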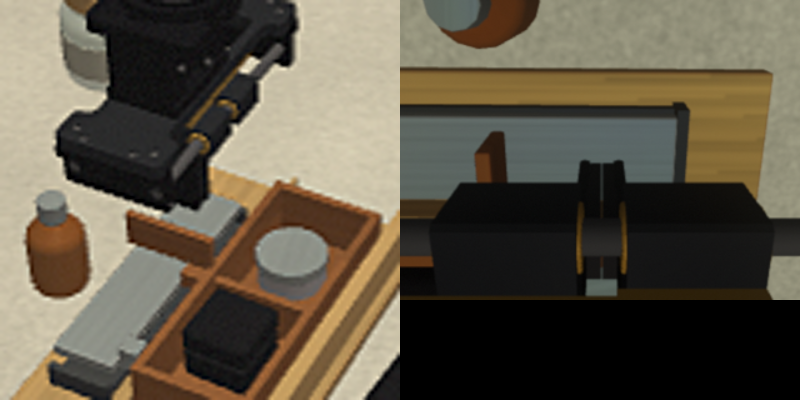

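The side crop puts the finger end at about (195,205), some 23 mm above the projected TCP at (190,231), and there is no contact force. The tip is higher than reported, so I'll keep probing down by force.

Emit:
{"name": "drive_tool", "arguments": {"deltas": "0 0 0 -3 0; 0 0 0 -6 0; 0 0 0 -9 0; 0 0 0 -10 0; 0 0 0 -10 0; 0 0 0 -10 0"}}

```text
time_s: 4.15
position: [0.5759, -0.0821, 0.0197]
tcp_rot: [[0.975, -0.223, 0.0], [-0.223, -0.975, 0.0], [0.0, -0.0, -1.0]]
force: [-1.1, 0.6, -0.3]
opening: 0.002
grasp_force: 0.0
```

Emit:
{"name": "drive_tool", "arguments": {"deltas": "0 0 0 -2 0; 0 0 0 -4 0; 0 0 0 -6 0; 0 0 0 -6 0; 0 0 0 -6 0"}}

```text
time_s: 4.65
position: [0.5758, -0.0821, 0.0136]
tcp_rot: [[0.975, -0.223, -0.0], [-0.223, -0.975, 0.0], [-0.0, -0.0, -1.0]]
force: [-0.6, -0.0, 1.7]
opening: 0.01
grasp_force: 0.0
```

Emit:
{"name": "drive_tool", "arguments": {"deltas": "0 0 0 -1 0; 0 0 0 -2 0; 0 0 0 -3 0; 0 0 0 -3 0"}}

```text
time_s: 5.05
position: [0.5757, -0.082, 0.0106]
tcp_rot: [[0.975, -0.223, -0.0], [-0.223, -0.975, 0.0], [-0.0, -0.0, -1.0]]
force: [0.1, 0.1, 0.3]
opening: 0.005
grasp_force: 0.0
```

Emit:
{"name": "drive_tool", "arguments": {"deltas": "0 0 0 -1 0; 0 0 0 -2 0; 0 0 0 -3 0; 0 0 0 -4 0; 0 0 0 -4 0"}}

```text
time_s: 5.55
position: [0.5758, -0.0821, 0.0068]
tcp_rot: [[0.975, -0.223, 0.0], [-0.223, -0.975, 0.0], [0.0, -0.0, -1.0]]
force: [-0.8, 0.4, 2.7]
opening: 0.009
grasp_force: 1.2
```

```bash
python3 - <<'E'
from rig import bot, imaging
import cv2
from h import *
s=bot.read_state()
a=imaging.capture("side")[160:250,230:320,::-1]
b=imaging.capture("wrist")[150:390,160:480,::-1]
c=np.hstack([cv2.resize(a,(400,400),interpolation=cv2.INTER_CUBIC),cv2.copyMakeBorder(cv2.resize(b,(400,300)),0,100,0,0,cv2.BORDER_CONSTANT)])
cv2.imwrite("pics/s5.png",c)
print(s["position"],s["force"],(prm(M["side"],s["position"])-[230,160])*400/90)
E
```

```text
[ 0.57584602 -0.08208045  0.00684869] [-0.84017053  0.35277292  2.74820273] [210.81027946 296.14249165]
```

View pics/s5.png

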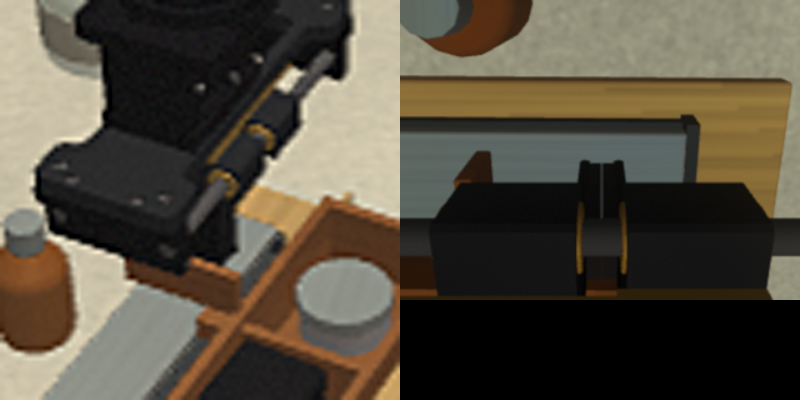

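The picture shows the fingers down behind the tab (crop 185,270) over the rear of the bar (255,245), with about 2.7 N of upward force. That matches the catch preload, so the true tip is about 33 mm above the reported z. Next I press, checking that the force rises like the spring.

Emit:
{"name": "drive_tool", "arguments": {"deltas": "0 0 0 -2 0; 0 0 0 -4 0; 0 0 0 -6 0; 0 0 0 -6 0; 0 0 0 -6 0"}}

```text
time_s: 6.15
position: [0.5759, -0.0821, 0.0008]
tcp_rot: [[0.975, -0.223, 0.0], [-0.223, -0.975, -0.0], [0.0, 0.0, -1.0]]
force: [-0.9, -0.1, 4.3]
opening: 0.002
grasp_force: 2.3
```

Emit:
{"name": "drive_tool", "arguments": {"deltas": "0 0 0 -2 0; 0 0 0 -4 0; 0 0 0 -5 0; 0 0 0 -5 0; 0 0 0 -5 0"}}

```text
time_s: 6.65
position: [0.5759, -0.0821, -0.0039]
tcp_rot: [[0.975, -0.223, 0.0], [-0.223, -0.975, -0.0], [0.0, 0.0, -1.0]]
force: [-0.9, 0.0, 6.5]
opening: 0.003
grasp_force: 3.1
```

Emit:
{"name": "drive_tool", "arguments": {"deltas": "0 0 0 -1 0; 0 0 0 -1 0; 0 0 0 -1 0"}}

```text
time_s: 6.95
position: [0.5759, -0.0821, -0.0045]
tcp_rot: [[0.975, -0.223, 0.0], [-0.223, -0.975, -0.0], [0.0, 0.0, -1.0]]
force: [-1.9, 0.5, 7.9]
opening: 0.007
grasp_force: 4.3
```

Emit:
{"name": "drive_tool", "arguments": {"deltas": "0 1.1 4.9 0 0; 0 2.7 11.7 0 0; 0 4.5 19.5 0 0; 0 6.7 29.2 0 0; 0 8.9 39 0 0; 0 11.2 48.7 0 0; 0 13.4 58.5 0 0; 0 13.4 58.5 0 0; 0 13.4 58.5 0 0"}}

```text
time_s: 7.85
position: [0.5911, -0.0241, -0.0044]
tcp_rot: [[0.975, -0.223, 0.004], [-0.223, -0.975, -0.001], [0.004, 0.0, -1.0]]
force: [1.2, 0.3, 6.2]
opening: 0.003
grasp_force: 3.2
```

Emit:
{"name": "drive_tool", "arguments": {"deltas": "0 1.1 4.9 0 0; 0 2.7 11.7 0 0; 0 4.5 19.5 0 0; 0 6.7 29.2 0 0; 0 8.9 39 0 0; 0 11.2 48.7 0 0; 0 11.2 48.7 0 0; 0 11.2 48.7 0 0"}}

```text
time_s: 8.65
position: [0.6025, 0.0247, -0.0043]
tcp_rot: [[0.975, -0.223, 0.004], [-0.223, -0.975, -0.001], [0.004, 0.0, -1.0]]
force: [0.7, -0.5, 5.8]
opening: 0.004
grasp_force: 3.2
```

```bash
python3 - <<'E'
from rig import bot, imaging
import cv2
from h import *
s=bot.read_state()
a=imaging.capture("side")[170:350,190:370,::-1]
cv2.imwrite("pics/s6.png",cv2.resize(a,(600,600),interpolation=cv2.INTER_CUBIC))
print(s["position"],s["force"])
# home: tray +y end at base y 160, +-40, z 57
for b in [(40,160,57),(-40,160,57),(40,150,57),(-40,150,57),(-50,160,51)]: print(b,(prm(M["side"],b2w(*b))-[190,170])*600/180)
E
```

```text
[ 0.60247589  0.02466906 -0.00434224] [ 0.66102526 -0.46020969  5.81813898]
(40, 160, 57) [153.32908233 404.11875734]
(-40, 160, 57) [274.03929395 451.57466595]
(40, 150, 57) [162.47830743 392.20085276]
(-40, 150, 57) [282.58602131 439.04904229]
(-50, 160, 51) [290.03003393 464.20700113]
```

View pics/s6.png

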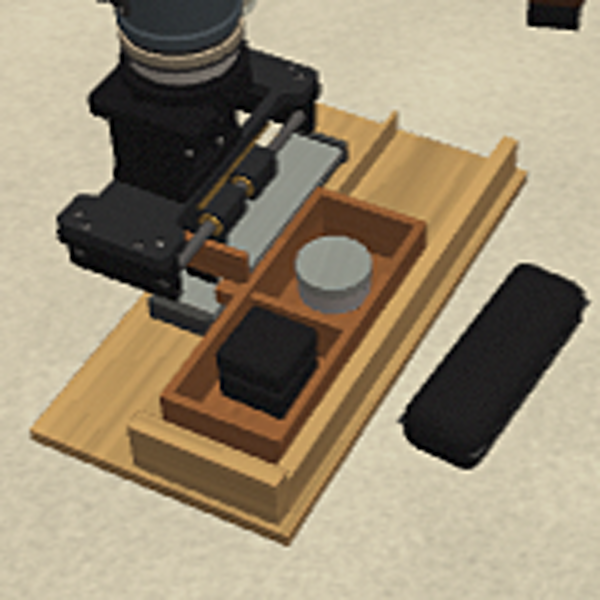

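The tray, pushed along on its track with its contents in place, ends at about (165,402)–(280,445), roughly 10 mm short of the stop. Contact shows in the side force, so I'll push on gently.

Emit:
{"name": "drive_tool", "arguments": {"deltas": "0 0.5 2 0 0; 0 0.9 3.9 0 0; 0 1.3 5.8 0 0; 0 1.8 7.8 0 0; 0 1.8 7.8 0 0"}}

```text
time_s: 9.2
position: [0.6038, 0.0309, -0.0044]
tcp_rot: [[0.975, -0.222, 0.003], [-0.222, -0.975, -0.003], [0.004, 0.002, -1.0]]
force: [-1.6, -6.9, 7.6]
opening: 0.009
grasp_force: 4.2
```

Emit:
{"name": "drive_tool", "arguments": {"deltas": "0 0.3 1.5 0 0; 0 0.7 3 0 0; 0 0.7 3 0 0; 0 0.7 3 0 0"}}

```text
time_s: 9.6
position: [0.6044, 0.0337, -0.0044]
tcp_rot: [[0.975, -0.222, 0.003], [-0.222, -0.975, -0.003], [0.003, 0.002, -1.0]]
force: [0.5, -5.7, 7.2]
opening: 0.005
grasp_force: 4.3
```

Emit:
{"name": "drive_tool", "arguments": {"deltas": "0 0.3 1.5 0 0; 0 0.7 3 0 0; 0 0.9 4 0 0; 0 0.9 4 0 0"}}

```text
time_s: 10.0
position: [0.6046, 0.0346, -0.0044]
tcp_rot: [[0.975, -0.221, 0.001], [-0.221, -0.975, -0.007], [0.003, 0.007, -1.0]]
force: [-3.5, -16.9, 7.7]
opening: 0.004
grasp_force: 10.4
```

The force jumped to 17 N with almost no travel, so the tray is at the stop. I'll back off a few mm and then lift to release the catch.

Emit:
{"name": "drive_tool", "arguments": {"deltas": "0 -0.7 -3 0 0; 0 -1.6 -7 0 0; 0 -2.7 -12 0 0; 0 -2.7 -12 0 0; 0 -2.7 -12 5 0; 0 -2.7 -12 12 0; 0 -2.7 -12 25 0; 0 -2.7 -12 60 0; 0 -2.7 -12 100 0; 0 -2.7 -12 140 0; 0 -2.7 -12 140 0; 0 -2.7 -12 140 0"}}

```text
time_s: 11.2
position: [0.6009, 0.0279, 0.1359]
tcp_rot: [[0.975, -0.223, 0.001], [-0.223, -0.975, -0.0], [0.001, 0.0, -1.0]]
force: [-0.1, 0.2, -0.1]
opening: 0.004
grasp_force: 0.0
```

```bash
python3 - <<'E'
from rig import bot, imaging
import cv2
from h import *
s=bot.read_state();print(s["position"],s["force"])
a=imaging.capture("side").astype(int)
# brown tray mask: location of +y corners
m=((a[...,0]-a[...,2]>45)&(a[...,0]<150)&(a[...,0]>70)).astype(np.uint8);m[:,:195]=0;m[:215]=0;m[320:]=0;m[:,335:]=0
n,l,st,c=cv2.connectedComponentsWithStats(m);i=1+st[1:,4].argmax();pts=np.argwhere(l==i)[:,::-1]
print(st[i],"lowest",pts[pts[:,1].argmax()],"leftmost",pts[pts[:,0].argmin()])
for y in(160,155,145):print(y,prm(M["side"],b2w(40,y,57)),prm(M["side"],b2w(-40,y,57)))
# nose: raised vs pressed; grey pixels near it
for z in(48,36):print("nose",z,prm(M["side"],b2w(52,42,z)),"bar end",prm(M["side"],b2w(104,58,z-8)),prm(M["side"],b2w(62,58,z-8)))
g=(abs(a[...,0]-a[...,2])<25)&(a.sum(2)>300)&(a.sum(2)<480)
for r in range(240,275): print(r,"".join("#" if v else "." for v in g[r,220:285]))
E
```

```text
[0.60092016 0.02792621 0.13586147] [-0.07307924  0.16001752 -0.12622786]
[ 228  215   89   95 2346] lowest [272 309] leftmost [228 218]
160 [235.9987247 291.2356272] [272.21178819 305.47239978]
155 [237.37568285 289.44198285] [273.49817294 303.58714352]
145 [240.1022437  285.89032775] [276.04477756 299.85497684]
nose 48 [261.51049057 253.05107216] bar end [236.72340625 252.83530891] [253.81465485 259.11534517]
nose 36 [261.89280357 256.96834075] bar end [237.29281363 256.71797531] [254.25754985 262.99290675]
240 ...........................######################................
241 ..........................#######################................
242 ..........................######################.................
243 ............................###################..................
244 ...............................###############................###
245 .................................############...............#####
246 ....................................#########..............######
247 .......................................#####...............######
248 ......................
[... 1163 characters left out ...]

265 .................................................................
266 .................................................................
267 .................................................................
268 .................................................................
269 .................................................................
270 .................................................................
271 .................................................................
272 .................................................................
273 .................................................................
274 .................................................................
```

```bash
python3 - <<'E'
from rig import bot, imaging
import cv2
from h import *
f=lambda a:(abs(a[...,0]-a[...,2])<25)&(a.sum(2)>300)&(a.sum(2)<480)
g0=f(cv2.imread("pics/side0.png").astype(int));a=imaging.capture("side").astype(int);g1=f(a)
for g in(g0,g1):print([(r,np.flatnonzero(g[r,230:256]).ptp() if 0 else (np.flatnonzero(g[r,230:256])+230)[[0,-1]].tolist()) for r in range(251,262) if g[r,230:256].any()])
# tray/stop edge profile along track, mid tray
for y in range(140,166,2):
    u=prm(M["side"],b2w(25,y,57)).round().astype(int);print(y,u,a[u[1],u[0]])
s=bot.read_state();print(s["time_s"],s["force"])
E
```

```text
[(251, [237, 255]), (252, [237, 255]), (253, [236, 255]), (254, [238, 255]), (255, [241, 255]), (256, [244, 255]), (257, [246, 255]), (258, [249, 254]), (259, [252, 253])]
[(251, [237, 240]), (252, [237, 243]), (253, [236, 246]), (254, [238, 248]), (255, [241, 251]), (256, [243, 253]), (257, [246, 252]), (258, [249, 252])]
140 [248 287] [85 53 32]
142 [248 287] [85 53 32]
144 [247 288] [86 56 36]
146 [246 289] [83 52 31]
148 [246 290] [86 53 34]
150 [245 290] [85 54 33]
152 [245 291] [84 53 32]
154 [244 292] [90 56 34]
156 [244 292] [90 56 34]
158 [243 293] [142  91  51]
160 [243 294] [145  93  52]
162 [242 295] [71 44 25]
164 [242 295] [71 44 25]
11.3 [ 0.40035364  0.111531   -0.41490155]
```

The bar edge matches its raised position at the start, and the tray rim lies at the stop. Handing in.

```bash
python3 -c "
from rig import bot
print(bot.hand_in())"
```

```text
the job is handed in; nothing more can be done
None
```

I handed the job in at about 11.3 s: the tray was pushed past the held-down catch to the end stop, the catch is back up behind it, and the arm is clear; the hand-in gave no verdict.

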